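Tally a dowel on the bench counter

ROBOT

A 6-joint arm with a two-finger parallel gripper is mounted at the origin on the work surface. World frame = base frame: x ahead of the robot, y to its left, z up, the work surface at z = 0. Lengths are in m, angles in rad, forces in N, time in s.
With the tool pointing down it reaches from about 0.35 to 0.775 m from the base axis. Payload 5.5 kg.
Tool frame: the origin (TCP) lies midway between the tips of the shut fingers; the grasp point (between the pads) lies 19 mm behind it; z points along the fingers, y is the line along which they close (so a half turn about z gives the same grasp; the last joint's range is limited). The gripper opens to 85 mm and grips with 20 to 120 N. Pads are 22 mm wide; open, the fingers measure 114 mm over their backs; the gripper's body (76 mm by 85 mm) begins 54 mm behind the grasp point. The pads swing forward as they close: fully open they stand 13 mm farther back than shut.
Start: joints at [1.131, 0.313, 0.046, 1.304, 0, 1.431], TCP at [0.17, 0.549, 0.231] pointing down, gripper open.
Joint ranges: [-2.76, 2.76], [-0.86, 1.69], [-1.03, 1.26], [-2.2, 2.34], [-1.47, 1.5], [-3.14, 3.14]. Speed limits (rad/s): [2.57, 2.57, 3.14, 3.14, 3.14, 3.14].

INTERFACE

Orientations are given as a unit quaternion [w, x, y, z].
In Python, from workcell import telemetry, imaging, env gives the robot as it stands. The module is installed in compiled form; this text tells all that it offers.
- The arm moves only by the tool step_arm, never from a script. Its argument "moves" is a list of rows, each a list of 3 entries, a list of its own where there are three numbers: the shift along the tool's x, y, z in mm, then the turn, a rotation vector about the tool's x, y, z in rad, then the finger opening in mm, from 0 to 85.4. A call has 1 to 8 rows; each row is the pose to reach, as a shift and turn from the pose commanded when the call began, along the tool's axes at that moment; what a row does not reach only later rows make up. A row lasts 1/12 s, in which the tool goes at most 41.7 mm and 7.16 degrees, less where a joint would pass 70% of its speed; a pose out of reach is approached as far as the arm can. A call with a gripper value outside its range is refused whole. The fingers move at their own pace and stop on an object; "grip_force" is the grip in N (left out, the last holds). Time passes only in rows, so rows that repeat a pose let the fingers close. It gives the time, the measured TCP pose, the force, the opening and the grip force at its end, in the units of the state.
- telemetry.get_state(): the state, without advancing time (a new reading comes with each control period).
- imaging.read_camera(name): name is "scene" or "top"; returns the picture (420x560x3 uint8, red, green, blue); there is no depth.
- imaging.camera_params(name): a dict with "camera_matrix" (3x3 intrinsics, pixels), "pose" (4x4, takes a point from camera to world coordinates). Camera axes: x right, y up, looking along -z (the intrinsics and any distortion apply to the point x, -y, -z); pixel columns grow to the right and rows downward; lengths in m; the calibration is good to about 2 mm. A picture is of the moment at which its call begins. camera_params takes no time and is no camera call.
- env.hand_in(): hands the job in; it is judged then, once.
The state is a dict: "clock": time; "joint_pos": joint angles; "qvel": joint speeds; "tau": joint torques, N m; "tcp_pos": TCP position; "orientation": TCP orientation; "wrist_force": force on the tool from outside, world axes, zero at the start; "ft_torque": the same for the moment, N m; "finger_gap": finger opening in m; "grip_force": force on a finger pad.
Only numpy, scipy, OpenCV 4.12 (cv2) and the standard library are available. Lean on these libraries where they do the work, as an engineer would, in place of code of your own. Each camera call takes 0.05 s, during which the arm holds its last target. There are 200 camera calls.

TASK

The dowel in the vise is done: count it on the tally counter that carries the pine dowel sample (green body, orange knob on its lever). Swing that counter's lever all the way round to its stop, hold it there for a moment, then let go so that it springs back to rest. Do not work the lever of the other counter, the grey one with the steel bolt sample and the blue knob.

Things in the scene. Friction and masses are not known exactly. Their poses are not given: they have to be found in the camera images.
- dowel_counter: Tally counter to operate, fixed: green box 110 x 110 mm, top 60 mm above the bench, on a 130 mm square steel foot. A pine dowel, 16 x 80 mm, lies on the rear of its top (to 82 mm high). The flat steel lever on top (64 to 72 mm high) turns about the upright axis through the origin. Origin: centre of underside. z up, x to the rear (dowel at x = +40 mm); the front, with number window, looks to -x.
- dowel_post (a point): Top centre of the orange upright knob on the end of the dowel counter's lever, 120 mm above the bench, 75 mm from the pivot axis; moves with the lever. The knob is a round post 16 mm in diameter, from 75 to 120 mm above the bench, over a 20 mm wide steel collar; it overhangs the box's front. Push it from the side with shut fingers or pinch it from above.
- dowel_lever (a joint): Angle of the dowel counter's lever, rad. 0 = rest, pointing to the front at 142.5 degrees from the counter's +x towards +y; grows anticlockwise seen from above, across the front, to the hard stop at 1.30 (217.5 degrees). A spring pulls it back: about 1 N at the knob at rest, 4 to 5 N at the stop; once let go it is back within a second.
- bolt_lever (a joint): Lever angle of the other counter, the same machine with a grey body, a blue knob and a steel hexagon bolt as the sample on its top; 0 = rest. To be left alone.
Mind the look-alikes: they are no part of the job. Several things have the shape of the dowel_counter; the one meant has the colours described above.

How it is judged:
By the outcome, as a careful person would: the job done as asked, in the order asked, and still so for the second after the job is handed in, with the robot touching nothing.
It also fails if it takes over 32 s, if anything falls off the work surface, if the arm or the gripper's body presses on something with over 40 N, if the wrist force passes 120 N, or if a joint passes its speed limit or range.

## Working session

There is one attempt and no reset: what is moved stays moved. The work goes in short steps, Python scripts to look and compute and a tool call to move; the robot and the scene stay as the last step left them, time stands still between calls to the robot, and variables do not carry over. Pictures are saved under pics/ and viewed, at most 10 in all, crops included, and the job is handed in when it is done.

Besides the shell and the picture viewer there is one more tool, called after "Request:" as name([rows], argument=value, ...), one row to a line, values as JSON. step_arm: Moves the arm, as the interface text tells. Its arguments: {"type":"object","properties":{"moves":{"type":"array"},"grip_force":{"type":"number"}},"required":["moves"]}

```bash
mkdir -p pics
cat > h.py <<'E'
import numpy as np, cv2
from workcell import telemetry, imaging, env
def ray(n,u,v):
    p=imaging.camera_params(n);K=p["camera_matrix"];T=np.array(p["pose"])
    d=np.linalg.inv(K)@[u,v,1]; d=T[:3,:3]@[d[0],-d[1],-d[2]]
    return T[:3,3],d
def onz(n,u,v,z):
    o,d=ray(n,u,v); return o+d*(z-o[2])/d[2]
E
python3 - <<'E'
from h import *
for n in("scene","top"):
    im=imaging.read_camera(n); cv2.imwrite(f"pics/{n}0.png",im[...,::-1])
    p=imaging.camera_params(n); print({k:(np.round(v,3).tolist() if not isinstance(v,str) else v) for k,v in p.items()})
s=telemetry.get_state(); print(s)
E
```

```text
{'camera_matrix': [[485.03, 0.0, 275.31], [0.0, 485.03, 210.597], [0.0, 0.0, 1.0]], 'pose': [[-0.825, -0.485, 0.29, 0.768], [0.565, -0.699, 0.439, 0.553], [-0.01, 0.526, 0.85, 0.996], [0.0, 0.0, 0.0, 1.0]]}
{'camera_matrix': [[463.551, 0.0, 278.209], [0.0, 463.551, 211.183], [0.0, 0.0, 1.0]], 'pose': [[-0.004, 0.99, -0.141, 0.331], [-1.0, -0.002, 0.017, 0.095], [0.016, 0.141, 0.99, 1.254], [0.0, 0.0, 0.0, 1.0]]}
{'clock': 0.1, 'joint_pos': array([ 1.13137940e+00,  3.13894555e-01,  4.51102105e-02,  1.30359488e+00,
       -1.26386922e-05,  1.43119380e+00]), 'qvel': array([-0.00131897, -0.00169293,  0.00303391,  0.00057022, -0.00056243,
       -0.00099041]), 'tau': array([ 3.78709447e-03, -4.81725633e+01,  2.99244243e+01,  1.27625722e-02,
       -4.20913386e-05,  1.78323476e-07]), 'tcp_pos': array([0.16964541, 0.54893927, 0.23052274]), 'orientation': array([-2.19888190e-04,  1.49346324e-01,  9.88784632e-01, -7.60315404e-04]), 'wrist_force': array([-0.01911943, -0.34652264, -0.15361752]), 'ft_torque': array([ 0.03297809,  0.01205661, -0.00495034]), 'grip_force': 0.0, 'finger_gap': 0.08554289824243763}
```

View pics/scene0.png

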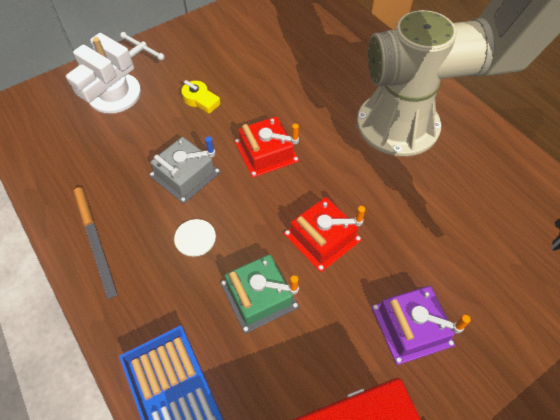

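View pics/top0.png

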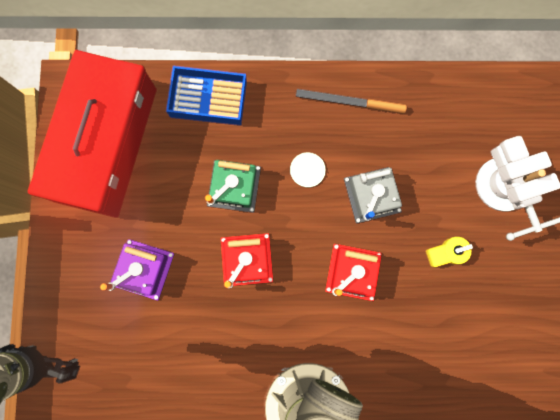

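Scene: green counter at about (258,290), its knob at (294,285). Top: green box at (234,185), orange knob at (208,198). Red and purple look-alikes and the grey counter stand apart from it.

```bash
cat >> h.py <<'E'
W={"scene":(210,245,310,340),"top":(195,150,270,220)}
def blobs(n,im):
    x0,y0,x1,y1=W[n]; c=cv2.cvtColor(im[y0:y1,x0:x1],cv2.COLOR_RGB2HSV)
    out={}
    for k,lo,hi in(("green",(45,80,30),(90,255,255)),("knob",(8,215,130),(20,255,255)),("steel",(0,0,170),(179,60,255)),("dowel",(8,70,150),(25,200,255))):
        m=cv2.inRange(c,lo,hi); N,l,s,ce=cv2.connectedComponentsWithStats(m)
        i=1+np.argmax(s[1:,4]) if N>1 else None
        if i: out[k]=(ce[i]+[x0,y0],s[i].tolist(),np.argwhere(l==i)[:,::-1]+[x0,y0])
    return out
E
python3 - <<'E'
from h import *
B={n:blobs(n,imaging.read_camera(n)) for n in W}
for n in B:
    for k,b in B[n].items():
        z={"green":.06,"knob":.1,"steel":.072,"dowel":.075}[k]
        print(n,k,b[0].round(1),b[1],onz(n,*b[0],z).round(4))
        if k=="green": 
            r=cv2.minAreaRect(b[2].astype(np.float32)); print([onz(n,*q,.06)[:2].round(3).tolist() for q in cv2.boxPoints(r)])
o1,d1=ray("scene",*B["scene"]["knob"][0]);o2,d2=ray("top",*B["top"]["knob"][0])
t=np.linalg.lstsq(np.c_[d1,-d2],o2-o1,rcond=None)[0];print(o1+t[0]*d1,o2+t[1]*d2)
E
python3 - <<'E'
from h import *
a=cv2.imread("pics/top0.png")[145:225,190:280];b=cv2.imread("pics/scene0.png")[245:335,210:310]
cv2.imwrite("pics/crop.png",np.hstack([cv2.resize(a,(394,350),interpolation=2),cv2.resize(b,(389,350),interpolation=2)]))
E
```

```text
scene green [260.8 290.5] [15, 10, 67, 70, 1988] [0.5825 0.2132 0.06  ]
[[0.628, 0.139], [0.516, 0.153], [0.541, 0.274], [0.645, 0.258]]
scene knob [293.8 281.8] [80, 30, 8, 15, 95] [0.5262 0.2495 0.1   ]
scene steel [267.4 284.1] [40, 29, 49, 20, 390] [0.5661 0.2134 0.072 ]
scene dowel [239.9 289.5] [19, 27, 23, 36, 280] [0.6192 0.1926 0.075 ]
top green [233.7 184.9] [15, 10, 46, 47, 1187] [0.5705 0.1907 0.06  ]
[[0.528, 0.256], [0.639, 0.243], [0.623, 0.133], [0.512, 0.148]]
top knob [210.5 200.5] [15, 50, 2, 2, 2] [0.5225 0.2455 0.1   ]
top steel [226.3 185.3] [17, 24, 27, 27, 260] [0.567  0.2089 0.072 ]
top dowel [223.8 184.9] [0, 3, 75, 67, 2222] [0.5674 0.215  0.075 ]
[0.52389355 0.24660861 0.09144013] [0.52391928 0.24658475 0.09144129]
```

View pics/crop.png

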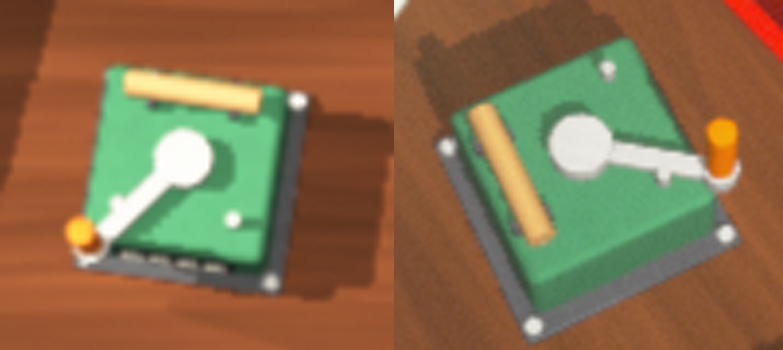

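The crop shows, in the top view, the lever hub at full-picture pixel (231.8,180.9), the knob top at (208.3,197.8), and dowel ends near (218.6,164) and (249.9,167.9). In the scene view the knob top is at (294.3,278.7).

Run:
```python
from h import *
P=onz("top",231.8,180.9,.074);P2=onz("scene",210+(580-394)/3.89,245+145/3.89,.074)
k=onz("top",208.3,197.8,.12);k2=onz("scene",294.3,278.7,.12)
d=onz("top",249.9,167.9,.08)-onz("top",218.6,164,.08)
print(P,P2,k,k2)
yaw=np.arctan2(d[1],d[0])+np.pi/2; print("yaw from dowel",np.degrees(yaw))
c=(P+P2)/2; kk=(k+k2)/2; v=(kk-c)[:2]; print("r",np.hypot(*v),"ang",np.degrees(np.arctan2(v[1],v[0])),"minus142.5",np.degrees(np.arctan2(v[1],v[0]))-142.5, "reach",np.hypot(*kk[:2]))
from scipy.spatial.transform import Rotation as R
s=telemetry.get_state();q=s["orientation"];print(R.from_quat(q[[1,2,3,0]]).as_matrix().round(3))
```

```text
[0.57818171 0.19464297 0.074     ] [0.58037647 0.19973868 0.074     ] [0.52594973 0.24839484 0.12      ] [0.5269654  0.25164659 0.12      ]
yaw from dowel -7.300590556990614
r 0.07470682989839471 ang 134.99546078548903 minus142.5 -7.50453921451097 reach 0.5828103693715178
[[-0.955  0.295 -0.001]
 [ 0.295  0.955 -0.001]
 [ 0.    -0.001 -1.   ]]
```

Hub and knob agree with the given sizes: r is 74.7 mm, and the yaw is −7.3° from the dowel and −7.5° from the lever. That puts the pivot at (0.579, 0.197) and the knob at rest at (0.526, 0.250). I'll approach behind the knob with shut fingers.

Request:
step_arm([
  [[-40, -13, 5], [0, 0, 0.1], 0],
  [[-80, -26, 10], [0, 0, 0.2], 0],
  [[-119, -39, 15], [0, 0, 0.3], 0],
  [[-158, -52, 20], [0, 0, 0.4], 0],
  [[-197, -65, 25], [0, 0, 0.485], 0],
  [[-236, -78, 30], [0, 0, 0.485], 0],
  [[-275, -91, 35], [0, 0, 0.485], 0],
  [[-314, -104, 40], [0, 0, 0.485], 0],
], grip_force=40)

```text
clock: 0.87
tcp_pos: [0.4404, 0.3558, 0.191]
orientation: [-0.0, 0.382, 0.924, 0.0]
wrist_force: [0.1, 0.4, -0.3]
finger_gap: -0.0
grip_force: 0.0
```

Request:
step_arm([
  [[-35, 6, 0], [0, 0, 0], 0],
  [[-70, 12, 0], [0, 0, 0], 0],
  [[-105, 19, 0], [0, 0, 0], 0],
  [[-137, 25, 0], [0, 0, 0], 0],
  [[-137, 25, 30], [0, 0, 0], 0],
  [[-137, 25, 60], [0, 0, 0], 0],
  [[-137, 25, 85], [0, 0, 0], 0],
  [[-137, 25, 98], [0, 0, 0], 0],
])

```text
clock: 1.53
tcp_pos: [0.5519, 0.277, 0.0894]
orientation: [-0.002, 0.383, 0.924, -0.002]
wrist_force: [-0.8, 0.1, -0.9]
finger_gap: -0.0
grip_force: 0.0
```

Run:
```python
from h import *
a=imaging.read_camera("top")[130:240,170:290];b=imaging.read_camera("scene")[205:335,210:350]
print(telemetry.get_state()["tcp_pos"])
cv2.imwrite("pics/crop2.png",np.hstack([cv2.resize(a,(382,350),interpolation=2),cv2.resize(b,(377,350),interpolation=2)])[...,::-1])
```

```text
[0.55131271 0.27710168 0.08978884]
```

View pics/crop2.png

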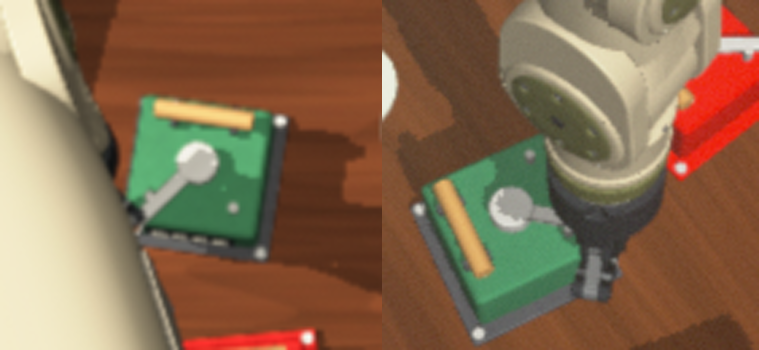

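The lever is still at rest, with the fingers behind the knob as intended. Next is the push along the arc, with the tool turning with the lever.

Request:
step_arm([
  [[0, -8, 0], [0, 0, 0], 0],
  [[-1, -16, 0], [0, 0, 0], 0],
  [[1, -23.5, 0], [0, 0, -0.1], 0],
  [[2, -31.5, 0], [0, 0, -0.2], 0],
  [[2, -39, 0], [0, 0, -0.3], 0],
  [[2, -47, 0], [0, 0, -0.4], 0],
  [[0.5, -55, 0], [0, 0, -0.5], 0],
  [[-1.5, -62, 0], [0, 0, -0.6], 0],
])

```text
clock: 2.3
tcp_pos: [0.5113, 0.2338, 0.0954]
orientation: [0.002, 0.089, 0.996, 0.001]
wrist_force: [-0.5, 3.0, -1.1]
finger_gap: -0.0001
grip_force: 1.6
```

Run:
```python
from h import *
a=imaging.read_camera("top")[130:240,170:290];b=imaging.read_camera("scene")[205:335,210:350]
s=telemetry.get_state();print(s["tcp_pos"],s["wrist_force"],s["orientation"])
cv2.imwrite("pics/crop3.png",np.hstack([cv2.resize(a,(382,350),interpolation=2),cv2.resize(b,(377,350),interpolation=2)])[...,::-1])
```

```text
[0.51117652 0.23317641 0.09536206] [-0.87269769  2.62168765  0.433265  ] [0.00134396 0.09226893 0.99573271 0.0010048 ]
```

View pics/crop3.png

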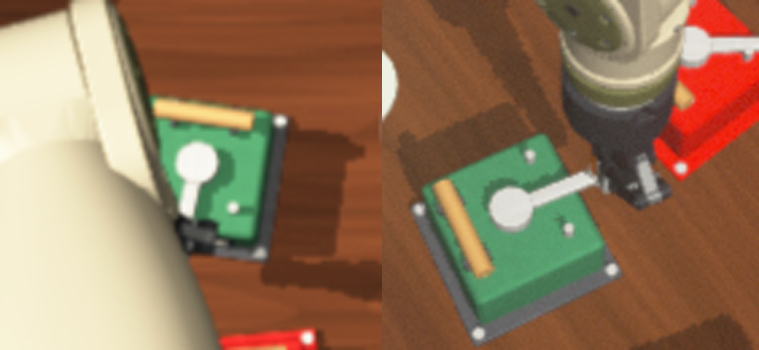

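The lever turns with the finger: it now points about to 172° and the force is 3 N. I'll go on towards the stop.

Request:
step_arm([
  [[2, -7.5, 0], [0, 0, -0.1], 0],
  [[3, -15.5, 0], [0, 0, -0.2], 0],
  [[3.3, -23, 0], [0, 0, -0.3], 0],
  [[3, -31, 0], [0, 0, -0.4], 0],
  [[1.5, -38.5, 0], [0, 0, -0.5], 0],
  [[-0.5, -46, 0], [0, 0, -0.6], 0],
  [[-1.5, -50, 0], [0, 0, -0.65], 0],
  [[-1.5, -50, 0], [0, 0, -0.65], 0],
])

```text
clock: 3.07
tcp_pos: [0.5039, 0.1841, 0.095]
orientation: [0.001, -0.23, 0.973, 0.001]
wrist_force: [-1.5, 3.3, 3.1]
finger_gap: 0.0001
grip_force: 2.0
```

Request:
step_arm([
  [[0, -1, 0], [0, 0, -0.02], 0],
  [[0, -2, 0], [0, 0, -0.04], 0],
  [[0, -3, 0], [0, 0, -0.05], 0],
  [[0, -4, 0], [0, 0, -0.05], 0],
  [[0, -4, 0], [0, 0, -0.05], 0],
])

```text
clock: 3.48
tcp_pos: [0.5049, 0.1803, 0.0933]
orientation: [-0.0, -0.255, 0.967, 0.0]
wrist_force: [-2.7, 2.8, 3.0]
finger_gap: -0.0
grip_force: 2.2
```

Request:
step_arm([
  [[0, -1, 0], [0, 0, 0], 0],
  [[0, -2, 0], [0, 0, 0], 0],
  [[0, -3, 0], [0, 0, 0], 0],
  [[0, -3, 0], [0, 0, 0], 0],
])

```text
clock: 3.82
tcp_pos: [0.5053, 0.1796, 0.0933]
orientation: [-0.001, -0.255, 0.967, 0.002]
wrist_force: [-6.3, 10.9, 5.2]
finger_gap: -0.0001
grip_force: 6.2
```

Run:
```python
from h import *
a=imaging.read_camera("top")[130:240,170:290];b=imaging.read_camera("scene")[205:335,210:350]
s=telemetry.get_state();print(s["tcp_pos"],s["wrist_force"],s["orientation"])
cv2.imwrite("pics/crop4.png",np.hstack([cv2.resize(a,(382,350),interpolation=2),cv2.resize(b,(377,350),interpolation=2)])[...,::-1])
```

```text
[0.50525727 0.17960728 0.09327869] [-6.1074934  10.21572803  5.77925213] [-5.40284324e-04 -2.55262736e-01  9.66868891e-01  2.27853321e-03]
```

View pics/crop4.png

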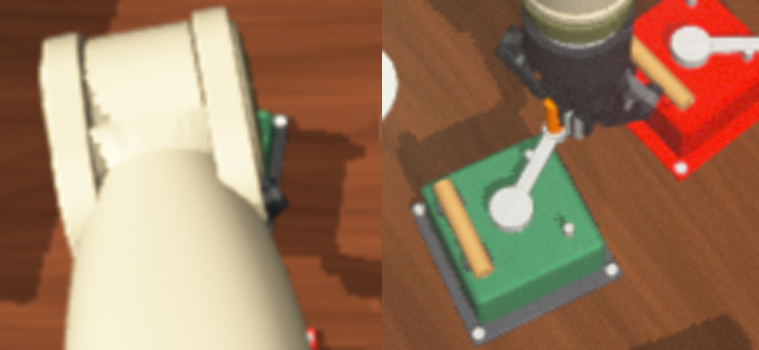

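The force jumped to about 12 N and the tool stalled, and the view shows the lever against the stop pin with the knob at the finger. I'll hold, then let go by lifting off.

Request:
step_arm([
  [[0, 0, 0], [0, 0, 0], 0],
  [[0, 0, 0], [0, 0, 0], 0],
  [[0, 0, 0], [0, 0, 0], 0],
  [[0, 0, 0], [0, 0, 0], 0],
  [[0, 0, 0], [0, 0, 0], 0],
  [[0, 0, 0], [0, 0, 0], 0],
  [[0, 0, 0], [0, 0, 0], 0],
  [[0, 0, 0], [0, 0, 0], 0],
])

```text
clock: 4.58
tcp_pos: [0.5052, 0.1796, 0.0933]
orientation: [-0.001, -0.255, 0.967, 0.002]
wrist_force: [-5.3, 10.7, 6.3]
finger_gap: -0.0001
grip_force: 6.0
```

Request:
step_arm([
  [[0, 0, -40], [0, 0, 0], 0],
  [[0, 0, -80], [0, 0, 0], 0],
  [[0, 0, -120], [0, 0, 0], 0],
  [[0, 0, -130], [0, 0, 0], 0],
  [[0, 40, -130], [0, 0, 0], 0],
  [[0, 80, -130], [0, 0, 0], 0],
  [[0, 120, -130], [0, 0, 0], 0],
  [[0, 160, -130], [0, 0, 0], 0],
])

```text
clock: 5.25
tcp_pos: [0.4277, 0.3172, 0.223]
orientation: [0.001, -0.254, 0.967, -0.001]
wrist_force: [0.7, -0.3, 0.8]
finger_gap: -0.0002
grip_force: 0.0
```

Request:
step_arm([
  [[0, 40, 0], [0, 0, 0], 0],
  [[0, 80, 0], [0, 0, 0], 0],
  [[0, 100, 0], [0, 0, 0], 0],
  [[0, 100, 0], [0, 0, 0], 0],
  [[0, 100, 0], [0, 0, 0], 0],
  [[0, 100, 0], [0, 0, 0], 0],
  [[0, 100, 0], [0, 0, 0], 0],
  [[0, 100, 0], [0, 0, 0], 0],
])

```text
clock: 5.92
tcp_pos: [0.3794, 0.4027, 0.2232]
orientation: [0.0, -0.254, 0.967, -0.0]
wrist_force: [-0.3, 0.3, -0.3]
finger_gap: -0.0001
grip_force: 0.0
```

Run:
```python
from h import *
a=imaging.read_camera("top");b=imaging.read_camera("scene")
s=telemetry.get_state();print(s["clock"],s["tcp_pos"],s["wrist_force"])
cv2.imwrite("pics/end.png",cv2.resize(np.hstack([a[60:360,130:430],b[60:360,130:430]]),(800,400))[...,::-1])
```

```text
6.0167 [0.37923145 0.40294474 0.22333627] [-0.07646148 -0.3828619   0.85915609]
```

View pics/end.png

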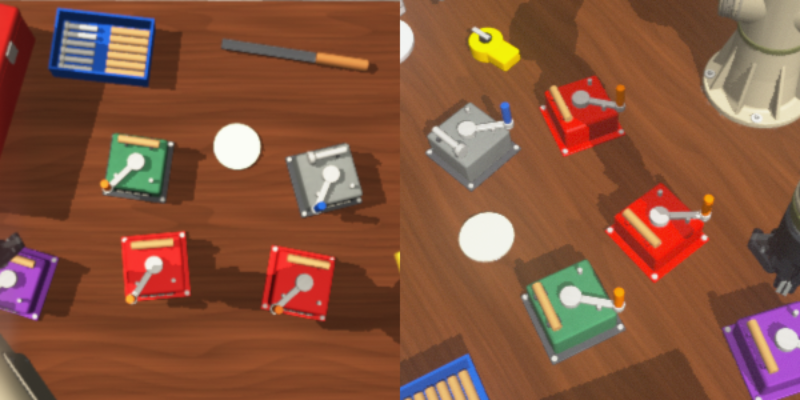

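The green counter's lever is back at rest (knob at crop pixel (105,185) in the top view), the grey counter is untouched, and the arm is clear at z = 0.22.

```bash
python3 -c "
from workcell import env; print(env.hand_in())"
```

```text
the job is handed in; nothing more can be done
None
```

The green dowel counter's lever was pushed to its stop, held there for about 0.7 s and let go; it sprang back to rest, the grey counter was not touched, and the job was handed in at about 6 s.

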